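Start the captive wing screw of a breathing-block cover

ROBOT

A 6-joint arm with a two-finger parallel gripper is mounted at the origin on the work surface. World frame = base frame: x ahead of the robot, y to its left, z up, the work surface at z = 0. Lengths are in mm, angles in rad, forces in N, time in s.
With the tool pointing down it reaches from about 300 to 775 mm from the base axis. Payload 14.6 kg.
Tool frame: the origin (TCP) lies at the very end of the fingers, on their centre line; the grasp point (between the pads) lies 19 mm behind it; z points along the fingers, y is the line along which they close (so a half turn about z gives the same grasp; the last joint's range is limited). The gripper opens to 94 mm and grips with 3 to 60 N. Pads are 16 mm wide; open, the fingers measure 119 mm over their backs; the gripper's body (75 mm by 177 mm) begins 78 mm behind the grasp point.
Start: joints at [1.123, 0.3, 1.521, -0, 1.321, -0.067], TCP at [204.411, 510.593, 205.446] pointing down, gripper open.
Joint ranges: [-3.03, 3.03], [-0.79, 2.21], [0.23, 2.52], [-1.04, 4.18], [0, 3.07], [-2.55, 2.55]. Speed limits (rad/s): [2.22, 2.22, 2.57, 3.14, 3.14, 3.14].

INTERFACE

Orientations are given as [roll, pitch, yaw] about the fixed x, y, z axes, in that order (R = Rz(yaw) Ry(pitch) Rx(roll)).
In Python, from cell import manip gives the robot as it stands.
- The arm moves only by the tool servo_tool, never from a script. Its argument "motion" is a list that holds one entry, the list of rows, each a list of 7 numbers: the shift along the world's x, y, z as a fraction of full scale, then the turn, a rotation vector about the world's x, y, z as a fraction of full scale, then the closure, from 0 (fully open) to 1 (shut). In form: [[[x, y, z, rx, ry, rz, gripper], ...]]. A call has 1 to 10 rows; each row is the pose to reach, as a shift and turn from the pose commanded when the call began, turning the shorter way round; what a row does not reach only later rows make up. Full scale, the value 1, is 0.5 m for a shift and pi rad for a turn. A row lasts 1/10 s, in which the tool goes at most 50 mm and 8.59 degrees, less where a joint would pass 70% of its speed; a pose out of reach is approached as far as the arm can. A call with a number of a shift or a turn outside -1 to 1 is refused whole. A call with a gripper value outside its range is refused whole. The fingers move at their own pace and stop on an object; "newtons" is the grip in N (left out, the last holds). Time passes only in rows, so rows that repeat a pose let the fingers close. It gives the time, the measured TCP pose, the force, the opening and the grip force at its end, in the units of the state.
- manip.read_state(): the state, without advancing time (a new reading comes with each control period).
- manip.camera(name): name is "side" or "top"; returns a dict with "frame" (400x640x3 uint8, red, green, blue), "range_z" (400x640 float32, mm along the optical axis (not along the pixel's ray), 0 where there is no reading), "vfov" (degrees; the focal length in pixels is half the picture's height over the tangent of half this angle, whatever the lens; pixels are square), "cx", "cy" (the principal point, pixels), "cam_to_world" (4x4, takes a point from camera to world coordinates). Camera axes: x right, y down, z forward; pixel columns grow to the right and rows downward; lengths in mm; the calibration is good to about 2 mm. A picture is of the moment at which its call begins.
- manip.sign_off(): hands the job in; it is judged then, once.
The state is a dict: "clock": time; "joints": joint angles; "qd": joint speeds; "effort": joint torques, N m; "eef_pos": TCP position; "eef_rot": TCP orientation; "wrist_force": force on the tool from outside, world axes, zero at the start; "moment": the same for the moment, N m; "finger_gap": finger opening in mm; "finger_force": force on a finger pad.
Only numpy, scipy, OpenCV 4.12 (cv2) and the standard library are available. Lean on these libraries where they do the work, as an engineer would, in place of code of your own. Each camera call takes 0.05 s, during which the arm holds its last target. There are 200 camera calls.

TASK

Close up the anaesthesia breathing block: lay the teal seal plate flat on the raised aluminium deck with its holes over the valve seat and the threaded bore, then set the grey cover down over it, fully home, with its wing screw over the bore. Start the screw without crossing the thread: turn it backward (counterclockwise from above) until it drops off the end of the thread, then forward (clockwise) one full turn from there. Finish while still gripping the wing of the screw, without letting go, and leave the other things on the bench where they are.

Things in the scene. Friction and masses are not known exactly. Their poses are not given: they have to be found in the camera images.
- valve_deck (a point): Centre of the top of the bare-aluminium valve deck on the fixed black block; 82 mm above the bench, z up. The deck is 74 (x) by 190 (y) mm, 22 mm high above the block's top, edges bevelled 3 mm. Threaded bore at y = -65 mm, round brass valve seat (34 mm across, 3.5 mm high) at y = +65 mm. Block top 170 by 300 mm; past the deck's +y end stand a blue-capped valve (50 mm high) and a low lever.
- bore_mouth (a point): Point on the upright axis of the threaded bore (34 mm hole, brass thread inside, one start, 6 mm pitch), level with the deck top.
- seal_center (a point): Centre of the loose teal seal plate: stiff, 64 (x) by 180 (y) by 5 mm thick, 60 g, flat on the bench at the start, two 46 mm round holes at y = +65 and -65 mm; the same either way round. On the deck, centred and along it, its holes go over the valve seat and the bore (6 mm play around the seat), and this point is 2.5 mm above the deck top.
- cover_grip (a point): Centre of the grip rib (14 mm thick in x, 34 long in y, 28 high) in the middle of the loose light-grey cover's lid. Rib top is 14 mm above this point, lid top 14 mm below, lower edge of the cover 45 mm below (on the bench at the start). The cover balances here; 0.35 to 0.5 kg with its screw. Home on the seal plate: this point 25 mm above the valve deck's centre, x and y axes along the deck's.
- cover: The cover itself, origin at the centre of its lower edge: lid 86 (x) by 202 (y) mm, 6 mm thick, with a skirt 25 mm deep and 4 mm thick all round below, which fits around the valve deck with 2 mm of play each side. Wing screw at y = -65 mm, clear valve dome (54 mm across, 24 mm high) at y = +65 mm.
- wing (a point): Centre of the black wing of the captive screw in the cover: 46 mm long (x of this frame, white dot at its +x end), 16 mm thick (y), 26 mm high, on a round neck 16 mm across. Nearest obstacles: the end of the grip rib, 48 mm from the screw's axis, and the lid top, 17 mm below this point plus the value of joint screw.
- screw (a joint): Height (m, 0 to 0.019) of the captive screw above its lowest position. It slides freely and sinks by its weight (90 g) when the fingers are eased. Cover home: it rests on the thread, 0.016 at the thread's end, 6 mm lower per turn clockwise. Turned back past the end it drops 6 mm to about 0.010 and has caught; one turn clockwise then takes it to about 0.004. Play about 1 mm.
- screw_turn (a joint): Turn of the screw in the cover (rad, through full turns), growing clockwise seen from above (forward). With the cover home the thread ends pass at 0 (the drop comes at about -0.05 to -0.2), the wing's white dot then to the cover's +x side. At the start 0.8 to 2.2. Turns lightly (about 0.02 N m) and stays where left.
- vial: Bystander: amber glass vial, 48 mm across, 105 mm tall; leave it where it is.
- lime_jar: Bystander: clear jar with white cap and green label, 76 mm across, 115 mm tall; leave it where it is.
- steel_bowl: Bystander: steel bowl, 116 mm across, 42 mm tall; leave it where it is.
- driver: Bystander: red-handled screwdriver, 170 mm long, lying down; leave it where it is.
- spare_dome: Bystander: spare clear valve dome with a blue foot, 54 mm across, 24 mm tall; leave it where it is.
- port_ring: Bystander: grey plastic ring, 48 mm across, 14 mm tall; leave it where it is.
- elbow: Bystander: black elbow connector with a white foot, about 47 mm tall; leave it where it is.
Mind the look-alikes: they are no part of the job. Of the things that look like the part that bears seal_center, take the one that is farthest to the robot's right at the start.

How it is judged (in metres and radians):
On the way, in this order (a step that is already met when the one before it is completed fails the run):
1. the seal plate lies flat on the valve deck, let go (x of seal_center in the frame of valve_deck between -0.006 and 0.006 m and y of seal_center in the frame of valve_deck between -0.006 and 0.006 m and z of seal_center in the frame of valve_deck between 0.0005 and 0.0045 m and angle between the y axis of seal_center and the y axis of valve_deck, either way round below 0.08 rad and angle between seal_center's own z axis and vertical below 0.04 rad and contact force between the fingers and seal below 0.1 N), for 0.2 s.
2. the cover is fully home over the seal plate, its screw over the bore, the grip rib let go (x of seal_center in the frame of valve_deck between -0.006 and 0.006 m and y of seal_center in the frame of valve_deck between -0.006 and 0.006 m and z of seal_center in the frame of valve_deck between 0.0005 and 0.0045 m and angle between the y axis of seal_center and the y axis of valve_deck, either way round below 0.08 rad and angle between seal_center's own z axis and vertical below 0.04 rad and x of cover_grip in the frame of valve_deck between -0.004 and 0.004 m and y of cover_grip in the frame of valve_deck between -0.004 and 0.004 m and z of cover_grip in the frame of valve_deck between 0.0238 and 0.0272 m and angle between cover_grip's own z axis and vertical below 0.03 rad and horizontal distance between wing and bore_mouth below 0.006 m and contact force between the fingers and cover below 0.1 N), for 0.2 s.
3. the screw has been turned backward until it dropped off the end of the thread (x of cover_grip in the frame of valve_deck between -0.004 and 0.004 m and y of cover_grip in the frame of valve_deck between -0.004 and 0.004 m and z of cover_grip in the frame of valve_deck between 0.0238 and 0.0272 m and angle between cover_grip's own z axis and vertical below 0.03 rad and horizontal distance between wing and bore_mouth below 0.006 m and value of joint screw_turn below -0.02 rad and value of joint screw below 0.0125 m), for 0.1 s.
4. the screw has been turned forward one turn (x of cover_grip in the frame of valve_deck between -0.004 and 0.004 m and y of cover_grip in the frame of valve_deck between -0.004 and 0.004 m and z of cover_grip in the frame of valve_deck between 0.0238 and 0.0272 m and angle between cover_grip's own z axis and vertical below 0.03 rad and horizontal distance between wing and bore_mouth below 0.006 m and (value of joint screw_turn between 5.3 and 7.2 rad or value of joint screw_turn between -0.983 and 0.917 rad) and value of joint screw between 0.002 and 0.007 m), for 0.1 s.
At the end, for the whole second after the job is handed in: Seal plate flat and centred on the deck (6 mm), cover home on it (4 mm, grip point 23.8 to 27.2 mm above the deck, level); screw caught and one turn in from the drop (screw_turn 5.3 to 7.2 rad, or one whole turn less after a second drop; screw 2 to 7 mm), still, gripped with over 2 N (all of step 4 and x of seal_center in the frame of valve_deck between -0.006 and 0.006 m and y of seal_center in the frame of valve_deck between -0.006 and 0.006 m and z of seal_center in the frame of valve_deck between 0.0005 and 0.0045 m and angle between the y axis of seal_center and the y axis of valve_deck, either way round below 0.08 rad and angle between seal_center's own z axis and vertical below 0.04 rad and contact force between the fingers and screw above 2 N and linear speed of cover below 0.02 m/s and velocity of joint screw_turn between -0.3 and 0.3 rad/s); the arm keeps its last pose, push and grip.
It fails at once if one of the bystanders is pushed more than 40 mm from its place (distance of any of vial, lime_jar, steel_bowl, driver, spare_dome, port_ring, elbow from where it was at the start of the episode above 0.04 m).
It also fails if it takes over 72 s, if anything falls off the work surface, if the arm or the gripper's body presses on something with over 40 N, if the wrist force passes 120 N, or if a joint passes its speed limit or range.

## Working session

There is one attempt and no reset: what is moved stays moved. The work goes in short steps, Python scripts to look and compute and a tool call to move; the robot and the scene stay as the last step left them, time stands still between calls to the robot, and variables do not carry over. Pictures are saved under pics/ and viewed, at most 13 in all, crops included, and the job is handed in when it is done.

Besides the shell and the picture viewer there is one more tool, called after "Request:" as name(argument=value, ...) on one line, values as JSON. servo_tool: Moves the arm, as the interface text tells. Its arguments: {"type":"object","properties":{"motion":{"type":"array"},"newtons":{"type":"number"}},"required":["motion"]}

```bash
mkdir -p pics; cat > h.py <<'E'
import numpy as np,cv2
from cell import manip
def cam(n):
    c=manip.camera(n); c['f']=200/np.tan(np.radians(c['vfov'])/2); c['T']=np.array(c['cam_to_world']); return c
def ray(c,u,v,z):
    d=c['T'][:3,:3]@np.array([(u-c['cx'])/c['f'],(v-c['cy'])/c['f'],1]); o=c['T'][:3,3]
    return o+d*(z-o[2])/d[2]
def cloud(c):
    v,u=np.mgrid[0:400,0:640]; Z=c['range_z']
    P=np.stack([(u-c['cx'])/c['f']*Z,(v-c['cy'])/c['f']*Z,Z],-1)@c['T'][:3,:3].T+c['T'][:3,3]
    P[Z==0]=np.nan; return P
def save(c,n): cv2.imwrite('pics/'+n,c['frame'][:,:,::-1])
E
python3 - <<'E'
from h import *
a=cam('top');b=cam('side');save(a,'top0.png');save(b,'side0.png')
for c in(a,b):print(c['T'].round(3),c['f'],c['cx'],c['cy'],(c['range_z']>0).mean())
print(manip.read_state())
np.save('top0.npy',a['frame'])
E
```

```text
[[-1.600000e-02 -9.870000e-01  1.590000e-01  3.491430e+02]
 [-1.000000e+00  1.800000e-02  1.000000e-02 -4.330200e+01]
 [-1.300000e-02 -1.580000e-01 -9.870000e-01  1.421206e+03]
 [ 0.000000e+00  0.000000e+00  0.000000e+00  1.000000e+00]] 468.47793665082594 317.81684954579976 206.83989508425563 0.99618359375
[[ 9.12000e-01 -2.71000e-01  3.08000e-01  1.79009e+02]
 [-4.10000e-01 -6.35000e-01  6.55000e-01 -8.19941e+02]
 [ 1.80000e-02 -7.23000e-01 -6.90000e-01  8.98294e+02]
 [ 0.00000e+00  0.00000e+00  0.00000e+00  1.00000e+00]] 493.14298388045484 318.67437598317935 203.19340101267977 0.99594140625
{'clock': 0.1, 'joints': array([ 1.12335823e+00,  3.00397947e-01,  1.52152335e+00, -3.31100447e-05,
        1.32069438e+00, -6.65765445e-02]), 'qd': array([ 0.00014681, -0.00243008, -0.00231502, -0.00256337,  0.00072945,
       -0.00159464]), 'effort': array([ 1.69359486e-03, -5.32646227e+01, -3.53281295e+01,  7.09209172e-02,
        2.34620506e-02, -8.89117609e-05]), 'eef_pos': array([204.3423921 , 510.37613436, 204.95087568]), 'eef_rot': array([-3.14056976e+00, -3.60589910e-05,  2.76073929e+00]), 'wrist_force': array([-0.24846982, -0.13016888, -0.05908457]), 'moment': array([0.00346451, 0.00368399, 0.00033866]), 'finger_force': 0.0, 'finger_gap': 93.84472937758899}
```

View pics/top0.png

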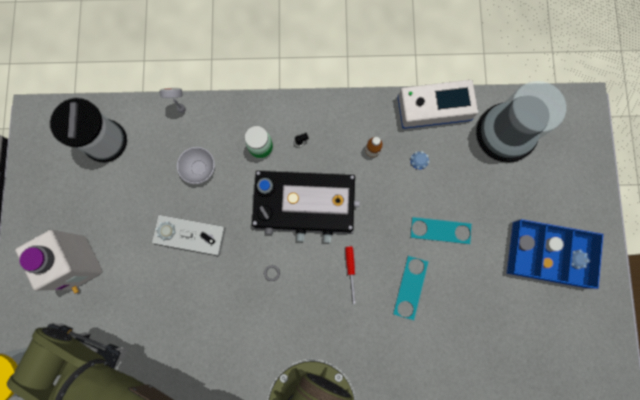

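View pics/side0.png

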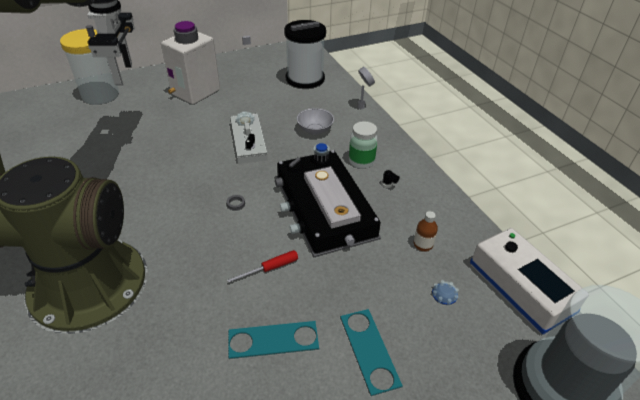

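The top view shows two teal plates, at (440,231) and (410,288). The first is farthest to the robot's right (−y is image right), so I choose it. The deck is at about (316,200) with its bore at (338,200) on the −y end and its seat at (293,198). The cover is at (188,236) with its screw at (208,239) and dome at (165,230). The tray's domes and other items are not part of the job.

```bash
python3 - <<'E'
from h import *
for n in('top','side'):
    c=cam(n);P=cloud(c);im=c['frame'];hsv=cv2.cvtColor(im,cv2.COLOR_RGB2HSV)
    def rect(m,z,tag,minA=150):
        cs,_=cv2.findContours(m.astype(np.uint8),cv2.RETR_EXTERNAL,cv2.CHAIN_APPROX_NONE)
        for k in cs:
            if cv2.contourArea(k)<minA: continue
            q=np.array([ray(c,u,v,z)[:2] for u,v in k[:,0]],np.float32)
            (x,y),s,a=cv2.minAreaRect(q); b=cv2.boxPoints(((x,y),s,a))
            e=[b[1]-b[0],b[2]-b[1]]; L=max(e,key=np.linalg.norm); ang=np.arctan2(L[1],L[0])%np.pi
            print(n,tag,k[:,0].mean(0).round(),'c',round(x,1),round(y,1),'size',np.round(s,1),'long dir',round(ang,3))
    teal=(hsv[...,0]>80)&(hsv[...,0]<100)&(hsv[...,1]>120)
    rect(teal,5,'teal')
    X,Y,Z=P[...,0],P[...,1],P[...,2]
    near=(abs(X-430)<150)
    deck=(im.min(2)>130)&(Z>72)&(Z<100)&(abs(Y+40)<150)&(X>330)&(X<480)
    rect(deck,82,'deck',300)
    cov=(Z>22)&(Z<40)&(Y>120)&(Y<420)&(X>240)&(X<440)
    rect(cov,31,'coverlid',300)
    rib=(Z>46)&(Z<75)&(Y>150)&(Y<400)&(X>250)&(X<400)
    rect(rib,55,'rib/wing',15)
    gm=rib&(im.max(2)<70); rect(gm,55,'blk',10)
    cv2.imwrite(f'pics/{n}_z.png',cv2.resize(np.hstack([im[200:270,140:240],im[200:270,390:490]])[:,:,::-1] if n=='top' else np.hstack([im[100:170,220:290],im[150:260,270:390][:70]])[:,:,::-1],None,fx=4,fy=4,interpolation=2))
    print('Zdeck',np.nanmedian(Z[deck]), 'Zbench',np.nanmedian(Z[teal]))
E
```

```text
top teal [410. 287.] c 329.6 -300.5 size [ 62.7 177.3] long dir 2.845
top teal [441. 230.] c 498.4 -400.0 size [178.2  62. ] long dir 1.443
Zdeck nan Zbench 6.6430214604110915
side teal [278. 339.] c 329.0 -300.1 size [ 64.9 177.7] long dir 2.847
side teal [370. 352.] c 497.7 -399.0 size [180.4  64.3] long dir 1.441
Zdeck nan Zbench 5.7832947090929565
  return np.nanmean(a, axis, out=out, keepdims=keepdims)
```

View pics/top_z.png

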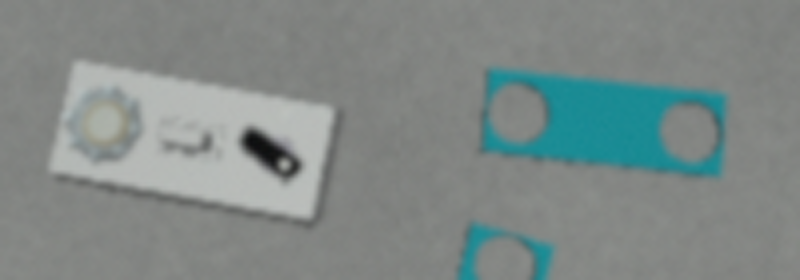

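The crop confirms the chosen plate and shows the cover. The white dot is at the lower right of the wing, which makes the turn about 2.1 rad. My x/y boxes for the deck and cover were off, so I'm redoing those.

```bash
cat > m.py <<'E'
from h import *
def rects(c,m,z,tag,minA):
    cs,_=cv2.findContours(m.astype(np.uint8),cv2.RETR_EXTERNAL,cv2.CHAIN_APPROX_NONE); out=[]
    for k in cs:
        if cv2.contourArea(k)<minA: continue
        q=np.array([ray(c,u,v,z)[:2] for u,v in k[:,0]],np.float32)
        (x,y),s,a=cv2.minAreaRect(q); b=cv2.boxPoints(((x,y),s,a))
        e=[b[1]-b[0],b[2]-b[1]]; L=max(e,key=np.linalg.norm); ang=np.arctan2(L[1],L[0])%np.pi
        print(tag,k[:,0].mean(0).round(),'c',round(x,1),round(y,1),'size',np.round(s,1),'dir',round(ang,3)); out.append((x,y,s,ang))
    return out
E
python3 - <<'E'
from m import *
for n in('top','side'):
    c=cam(n);P=cloud(c);im=c['frame'];X,Y,Z=np.moveaxis(P,-1,0);g=im.min(2)
    box=(abs(X-590)<80)&(abs(Y+40)<140)
    rects(c,box&(Z>74)&(Z<95)&(g>100),82,n+' deck g',300)
    rects(c,box&(Z>74)&(Z<95),82,n+' deck z',300)
    box=(abs(X-480)<100)&(abs(Y-330)<150)
    rects(c,box&(g>150),31,n+' cover g',300)
    rects(c,box&(Z>24),31,n+' cover z',300)
    rects(c,box&(Z>15)&(im.max(2)<70),60,n+' wing',8)
    rects(c,box&(Z>48),59,n+' tall',8)
    for (u,v) in ((316,200),(188,236)) if n=='top' else ((332,195),(247,135)): print(P[v,u].round(1))
E
```

```text
top deck g [315. 199.] c 587.8 -21.7 size [189.3  74.8] dir 1.508
top deck z [315. 199.] c 588.0 -21.5 size [189.7  75. ] dir 1.507
top cover g [187. 234.] c 497.0 361.4 size [201.4  84.8] dir 1.374
top cover z [188. 234.] c 496.8 360.5 size [204.8  86. ] dir 1.372
top wing [206. 237.] c 485.2 300.0 size [31.4 13.6] dir 0.977
top tall [206. 237.] c 483.8 297.1 size [46.5 16.4] dir 0.946
top tall [185. 233.] c 496.5 360.2 size [36.  13.4] dir 1.39
top tall [164. 229.] c 511.1 421.5 size [45.8 49.2] dir 2.027
[584.1 -25.   84.7]
[488.5 351.4  59.3]
side deck g [332. 195.] c 585.4 -26.7 size [196.2  73. ] dir 1.509
side deck z [331. 195.] c 583.7 -26.2 size [197.   76.4] dir 1.508
side cover g [248. 134.] c 495.5 365.1 size [206.   83.1] dir 1.374
side cover z [247. 135.] c 494.3 362.9 size [231.8  85.9] dir 1.374
side wing [250. 141.] c 478.2 282.6 size [71.1 22.2] dir 1.001
side tall [249. 140.] c 480.3 291.2 size [57.2 19.4] dir 0.96
side tall [245. 120.] c 503.6 381.7 size [108.2  44.2] dir 1.567
[584.6 -33.   83.3]
[488.3 345.2  37.3]
```

The deck is at about (587.3,−22.5) with direction 1.508. The cover rib is at (496.5,360.4) with direction 1.373, and the seal is at (498,−399.5) with direction 1.442. Moving over the seal.

Request:
servo_tool(motion=[[[0.3, -0.9, 0, 0, 0, -0.21, 0], [0.3, -0.9, 0, 0, 0, -0.21, 0], [0.3, -0.9, 0, 0, 0, -0.21, 0], [0.3, -0.9, 0, 0, 0, -0.21, 0], [0.3, -0.9, 0, 0, 0, -0.21, 0], [0.3, -0.9, 0, 0, 0, -0.21, 0], [0.3, -0.9, 0, 0, 0, -0.21, 0], [0.3, -0.9, 0, 0, 0, -0.21, 0], [0.3, -0.9, 0, 0, 0, -0.21, 0], [0.3, -0.9, 0, 0, 0, -0.21, 0]]])

```text
clock: 1.3
eef_pos: [354.9, 57.7, 205.7]
eef_rot: [3.141, 0.001, 2.099]
wrist_force: [0.3, -0.0, 0.2]
finger_gap: 94.2
finger_force: 0.0
```

Request:
servo_tool(motion=[[[0.287, -0.92, -0.2, 0, 0, -0.21, 0], [0.287, -0.92, -0.2, 0, 0, -0.21, 0], [0.287, -0.92, -0.2, 0, 0, -0.21, 0], [0.287, -0.92, -0.2, 0, 0, -0.21, 0], [0.287, -0.92, -0.2, 0, 0, -0.21, 0], [0.287, -0.92, -0.2, 0, 0, -0.21, 0], [0.287, -0.92, -0.2, 0, 0, -0.21, 0], [0.287, -0.92, -0.2, 0, 0, -0.21, 0], [0.287, -0.92, -0.2, 0, 0, -0.21, 0], [0.287, -0.92, -0.2, 0, 0, -0.21, 0]]])

```text
clock: 2.3
eef_pos: [498.0, -401.7, 104.4]
eef_rot: [-3.141, -0.0, 1.441]
wrist_force: [1.2, 0.1, 0.0]
finger_gap: 94.1
finger_force: 0.0
```

Request:
servo_tool(motion=[[[0, 0, -0.08, 0, 0, 0, 0], [0, 0, -0.14, 0, 0, 0, 0], [0, 0, -0.18, 0, 0, 0, 0], [0, 0, -0.19, 0, 0, 0, 0], [0, 0, -0.2, 0, 0, 0, 0], [0, 0, -0.205, 0, 0, 0, 0], [0, 0, -0.207, 0, 0, 0, 0], [0, 0, -0.207, 0, 0, 0, 0], [0, 0, -0.207, 0, 0, 0, 0]]])

```text
clock: 3.2
eef_pos: [498.1, -399.6, 2.6]
eef_rot: [3.141, 0.001, 1.441]
wrist_force: [-0.2, -0.6, 0.0]
finger_gap: 94.5
finger_force: 0.0
```

Request:
servo_tool(motion=[[[0, 0, -0.001, 0, 0, 0, 0.25], [0, 0, -0.001, 0, 0, 0, 0.4], [0, 0, -0.001, 0, 0, 0, 0.5], [0, 0, -0.001, 0, 0, 0, 0.5], [0, 0, -0.001, 0, 0, 0, 0.5], [0, 0, -0.001, 0, 0, 0, 0.5], [0, 0, -0.001, 0, 0, 0, 0.5]]], newtons=20)

```text
clock: 3.9
eef_pos: [497.9, -399.4, 1.5]
eef_rot: [3.142, 0.0, 1.441]
wrist_force: [-0.4, 0.5, 1.3]
finger_gap: 63.6
finger_force: 20.0
```

Request:
servo_tool(motion=[[[0, 0, 0.01, 0, 0, 0, 0.5], [0, 0, 0.04, 0, 0, 0, 0.5], [0, 0, 0.1, 0, 0, 0, 0.5], [0, 0, 0.17, 0, 0, 0, 0.5], [0, 0, 0.22, 0, 0, 0, 0.5], [0.01, 0.04, 0.25, 0, 0, 0.002, 0.5], [0.03, 0.1, 0.25, 0, 0, 0.006, 0.5], [0.05, 0.18, 0.25, 0, 0, 0.012, 0.5], [0.07, 0.26, 0.25, 0, 0, 0.016, 0.5], [0.09, 0.34, 0.25, 0, 0, 0.021, 0.5]]])

```text
clock: 4.9
eef_pos: [543.2, -228.0, 127.9]
eef_rot: [3.14, 0.001, 1.508]
wrist_force: [0.4, 0.4, -0.1]
finger_gap: 63.3
finger_force: 20.0
```

Request:
servo_tool(motion=[[[0.02, 0.08, 0, 0, 0, 0, 0.5], [0.04, 0.16, 0, 0, 0, 0, 0.5], [0.06, 0.24, 0, 0, 0, 0, 0.5], [0.07, 0.31, 0, 0, 0, 0, 0.5], [0.08, 0.36, 0, 0, 0, 0, 0.5], [0.085, 0.4, 0, 0, 0, 0, 0.5], [0.088, 0.413, 0, 0, 0, 0, 0.5], [0.088, 0.413, 0, 0, 0, 0, 0.5], [0.088, 0.413, 0, 0, 0, 0, 0.5]]])

```text
clock: 5.8
eef_pos: [586.9, -23.8, 126.9]
eef_rot: [3.141, 0.0, 1.507]
wrist_force: [-0.1, -0.0, -0.1]
finger_gap: 63.6
finger_force: 20.0
```

```bash
python3 - <<'E'
from m import *
print(manip.read_state()['eef_pos'],manip.read_state()['eef_rot'])
for n in('top','side'):
    c=cam(n);im=c['frame'];hsv=cv2.cvtColor(im,cv2.COLOR_RGB2HSV);save(c,n+'1.png')
    teal=(hsv[...,0]>80)&(hsv[...,0]<100)&(hsv[...,1]>100)
    m=teal&(np.nan_to_num(cloud(c)[...,2])>60)
    cs=np.argwhere(m)[:,::-1].astype(np.int32)
    q=np.array([ray(c,u,v,127)[:2] for u,v in cs],np.float32); print(n,len(q),cv2.minAreaRect(q))
E
```

```text
[586.89683374 -23.77179751 126.8509324 ] [3.14124071e+00 2.09353797e-04 1.50675567e+00]
top 313 ((705.3046875, 88.01071166992188), (325.491455078125, 1126.1397705078125), 2.8751258850097656)
side 1025 ((688.0271606445312, 102.89962768554688), (1195.0679931640625, 390.6099548339844), 88.7538833618164)
```

View pics/side1.png

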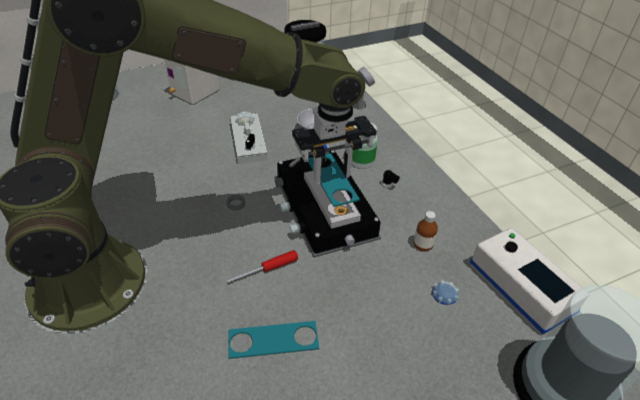

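The side view shows the plate held level and aligned over the deck at (340,188). Lowering it.

Request:
servo_tool(motion=[[[0, 0, -0.03, 0, 0, 0, 0.5], [0, 0, -0.06, 0, 0, 0, 0.5], [0, 0, -0.073, 0, 0, 0, 0.5], [0, 0, -0.079, 0, 0, 0, 0.5], [0, 0, -0.082, 0, 0, 0, 0.5], [0, 0, -0.084, 0, 0, 0, 0.5], [0, 0, -0.085, 0, 0, 0, 0.5], [0, 0, -0.085, 0, 0, 0, 0.5]]])

```text
clock: 6.7
eef_pos: [587.0, -22.9, 84.2]
eef_rot: [3.141, 0.0, 1.507]
wrist_force: [-0.3, 0.3, -0.1]
finger_gap: 63.7
finger_force: 20.0
```

Request:
servo_tool(motion=[[[0, 0, 0, 0, 0, 0, 0.25], [0, 0, 0, 0, 0, 0, 0.1], [0, 0, 0, 0, 0, 0, 0.02], [0, 0, 0, 0, 0, 0, 0], [0, 0, 0.03, 0, 0, 0, 0], [0, 0, 0.09, 0, 0, 0, 0], [0, 0.1, 0.16, 0, 0, 0, 0], [0, 0.2, 0.16, 0, 0, 0, 0], [0, 0.3, 0.16, 0, 0, 0, 0], [-0.02, 0.4, 0.16, 0, 0, 0, 0]]])

```text
clock: 7.7
eef_pos: [578.8, 168.9, 165.6]
eef_rot: [3.14, -0.001, 1.507]
wrist_force: [0.4, 0.2, -0.6]
finger_gap: 94.5
finger_force: 0.0
```

```bash
python3 - <<'E'
from m import *
print(manip.read_state()['eef_pos'],manip.read_state()['eef_rot'])
for n in('top','side'):
    c=cam(n);P=cloud(c);im=c['frame'];X,Y,Z=np.moveaxis(P,-1,0);g=im.min(2)
    hsv=cv2.cvtColor(im,cv2.COLOR_RGB2HSV)
    box=(abs(X-590)<80)&(abs(Y+22)<140)
    teal=box&(hsv[...,0]>80)&(hsv[...,0]<100)&(hsv[...,1]>100)&(Z>70)&(Z<100)
    rects(c,teal,87,n+' seal',200)
    rects(c,(teal|(box&(Z>74)&(Z<95)&(g>100))),82,n+' deck',300)
    box=(abs(X-480)<100)&(abs(Y-330)<150)
    rects(c,box&(Z>48),59,n+' tall',8)
    cr=im[165:235,270:370] if n=='top' else im[150:220,290:390]
    cv2.imwrite(f'pics/{n}2.png',cv2.resize(cr[:,:,::-1],None,fx=4,fy=4,interpolation=2))
a=np.hstack([cv2.imread(f'pics/{n}2.png') for n in('top','side')]);cv2.imwrite('pics/c2.png',a)
E
```

```text
[578.83783499 168.94467881 165.6479043 ] [ 3.13970618e+00 -5.42921848e-04  1.50684020e+00]
top seal [316. 199.] c 587.2 -24.4 size [176.9  63. ] dir 1.509
top deck [315. 199.] c 587.9 -21.7 size [189.3  74.7] dir 1.507
top tall [185. 233.] c 496.5 360.5 size [35.4 13.4] dir 1.39
top tall [164. 229.] c 509.0 421.0 size [51.4 47.5] dir 0.233
top tall [206. 213.] c 544.3 282.1 size [285.   88.5] dir 0.125
side seal [334. 196.] c 586.6 -22.6 size [181.4  64.7] dir 1.508
side deck [332. 195.] c 584.9 -24.9 size [197.6  72.6] dir 1.512
side tall [250. 140.] c 479.8 290.5 size [58.9 19.4] dir 0.96
side tall [247. 127.] c 490.9 352.0 size [46.8 14.6] dir 1.258
side tall [245. 117.] c 505.4 410.7 size [42.8 48.8] dir 2.747
side tall [271.  68.] c 679.7 678.7 size [244.2  72. ] dir 1.14
side tall [282.   2.] c 915.6 1165.1 size [75.2 94.7] dir 2.767
```

View pics/c2.png

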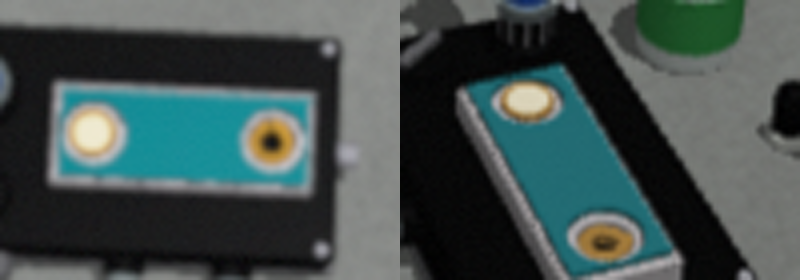

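The crop shows the seal flat on the deck, with the seat at (93,133) and bore at (272,141) both inside its holes. Moving on to the cover rib.

Request:
servo_tool(motion=[[[-0.161, 0.367, 0, 0, 0, -0.043, 0], [-0.161, 0.367, 0, 0, 0, -0.043, 0], [-0.161, 0.367, 0, 0, 0, -0.043, 0], [-0.161, 0.367, 0, 0, 0, -0.043, 0], [-0.161, 0.367, -0.09, 0, 0, -0.043, 0], [-0.161, 0.367, -0.17, 0, 0, -0.043, 0], [-0.161, 0.367, -0.22, 0, 0, -0.043, 0], [-0.161, 0.367, -0.245, 0, 0, -0.043, 0], [-0.161, 0.367, -0.258, 0, 0, -0.043, 0], [-0.161, 0.367, -0.26, 0, 0, -0.043, 0]]])

```text
clock: 8.8
eef_pos: [498.7, 350.5, 34.6]
eef_rot: [3.141, -0.001, 1.372]
wrist_force: [0.9, 0.4, -0.1]
finger_gap: 93.9
finger_force: 0.0
```

Request:
servo_tool(motion=[[[0, 0, 0, 0, 0, 0, 0.3], [0, 0, 0, 0, 0, 0, 0.6], [0, 0, 0, 0, 0, 0, 0.8], [0, 0, 0, 0, 0, 0, 0.9], [0, 0, 0, 0, 0, 0, 0.95], [0, 0, 0, 0, 0, 0, 0.95], [0, 0, 0, 0, 0, 0, 0.95], [0, 0, 0, 0, 0, 0, 0.95]]], newtons=40)

```text
clock: 9.6
eef_pos: [498.1, 350.6, 33.9]
eef_rot: [-3.142, 0.0, 1.372]
wrist_force: [-0.4, -0.0, 1.4]
finger_gap: 33.4
finger_force: 0.0
```

Request:
servo_tool(motion=[[[-0.0035, 0.02, 0, 0, 0, 0, 0.65], [-0.0035, 0.02, 0, 0, 0, 0, 0.65], [-0.0035, 0.02, 0, 0, 0, 0, 0.65], [-0.0035, 0.02, 0, 0, 0, 0, 0.8], [-0.0035, 0.02, 0, 0, 0, 0, 0.95], [-0.0035, 0.02, 0, 0, 0, 0, 0.95], [-0.0035, 0.02, 0, 0, 0, 0, 0.95], [-0.0035, 0.02, 0, 0, 0, 0, 0.95], [-0.0035, 0.02, 0, 0, 0, 0, 0.95], [-0.0035, 0.02, 0, 0, 0, 0, 0.95]]], newtons=40)

```text
clock: 10.6
eef_pos: [496.3, 360.5, 33.9]
eef_rot: [-3.141, 0.0, 1.372]
wrist_force: [-0.7, -1.2, 0.8]
finger_gap: 13.9
finger_force: 40.0
```

Request:
servo_tool(motion=[[[0, 0, 0.01, 0, 0, 0, 0.95], [0, 0, 0.04, 0, 0, 0, 0.95], [0, 0, 0.1, 0, 0, 0, 0.95], [0, 0, 0.16, 0, 0, 0, 0.95], [0, 0, 0.22, 0, 0, 0, 0.95], [0, 0, 0.25, 0, 0, 0, 0.95], [0.01, -0.04, 0.26, 0, 0, 0.005, 0.95], [0.02, -0.1, 0.26, 0, 0, 0.01, 0.95], [0.04, -0.17, 0.26, 0, 0, 0.02, 0.95], [0.055, -0.24, 0.26, 0, 0, 0.03, 0.95]]])

```text
clock: 11.6
eef_pos: [523.8, 239.3, 163.8]
eef_rot: [-3.141, 0.0, 1.468]
wrist_force: [0.1, -0.4, -4.6]
finger_gap: 13.7
finger_force: 40.0
```

Request:
servo_tool(motion=[[[0.015, -0.07, 0, 0, 0, 0.005, 0.95], [0.035, -0.14, 0, 0, 0, 0.01, 0.95], [0.05, -0.21, 0, 0, 0, 0.013, 0.95], [0.067, -0.28, 0, 0, 0, 0.013, 0.95], [0.085, -0.35, 0, 0, 0, 0.013, 0.95], [0.1, -0.42, 0, 0, 0, 0.013, 0.95], [0.115, -0.48, 0, 0, 0, 0.013, 0.95], [0.124, -0.515, 0, 0, 0, 0.013, 0.95], [0.127, -0.525, 0, 0, 0, 0.013, 0.95], [0.127, -0.525, 0, 0, 0, 0.013, 0.95]]])

```text
clock: 12.6
eef_pos: [587.3, -21.8, 163.7]
eef_rot: [-3.141, -0.0, 1.507]
wrist_force: [-0.4, 0.3, -4.8]
finger_gap: 14.0
finger_force: 40.0
```

```bash
cat > chk.py <<'E'
from m import *
import sys
s=manip.read_state();print(s['eef_pos'].round(1),s['eef_rot'].round(4),s['wrist_force'].round(1))
ims=[]
for n in('top','side'):
    c=cam(n);P=cloud(c);im=c['frame'];X,Y,Z=np.moveaxis(P,-1,0)
    box=(abs(X-590)<90)&(abs(Y+22)<150); lo,hi=float(sys.argv[1]),float(sys.argv[2])
    m=box&(Z>lo)&(Z<hi)&(im.min(2)>105); q=P[m]
    print(n,m.sum(),'zmed',np.median(q[:,2]))
    b=cv2.minAreaRect(np.array([ray(c,u,v,(lo+hi)/2)[:2] for v,u in np.argwhere(m)],np.float32));print(b)
    cr=im[150:250,250:380] if n=='top' else im[110:230,260:390]
    ims.append(cv2.resize(cr[:,:,::-1],(400,400*cr.shape[0]//cr.shape[1]),interpolation=2))
h=min(i.shape[0] for i in ims);cv2.imwrite('pics/'+sys.argv[3],np.hstack([i[:h] for i in ims]))
E
python3 chk.py 148 170 c3.png
```

```text
[587.3 -21.8 163.7] [-3.1412e+00 -2.0000e-04  1.5068e+00] [-0.4  0.3 -4.8]
top 493 zmed 161.61329819413595
((587.8458862304688, -20.416290283203125), (201.42799377441406, 87.34748077392578), 86.3362045288086)
side 1024 zmed 161.26482321242514
((585.2445678710938, -27.599319458007812), (209.14288330078125, 87.65771484375), 86.47614288330078)
```

View pics/c3.png

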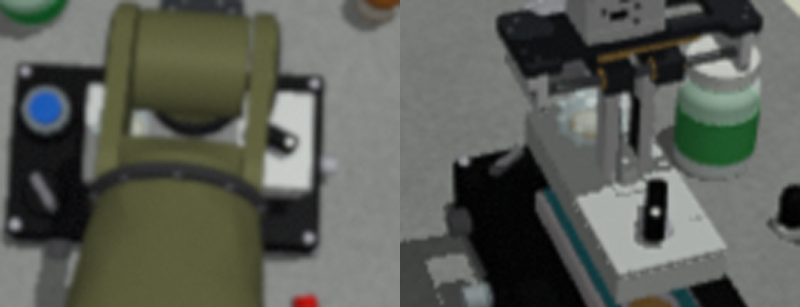

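The held cover is level over the deck, with the wing at (285,140) in the top crop on the bore side. Lowering it.

Request:
servo_tool(motion=[[[0, 0, -0.03, 0, 0, 0, 0.95], [0, 0, -0.06, 0, 0, 0, 0.95], [0, 0, -0.08, 0, 0, 0, 0.95], [0, 0, -0.09, 0, 0, 0, 0.95], [0, 0, -0.096, 0, 0, 0, 0.95], [0, 0, -0.1, 0, 0, 0, 0.95], [0, 0, -0.104, 0, 0, 0, 0.95], [0, 0, -0.108, 0, 0, 0, 0.95], [0, 0, -0.112, 0, 0, 0, 0.95]]])

```text
clock: 13.6
eef_pos: [587.5, -22.0, 108.1]
eef_rot: [3.141, 0.0, 1.507]
wrist_force: [0.2, -0.1, -2.9]
finger_gap: 13.7
finger_force: 40.0
```

Request:
servo_tool(motion=[[[0, 0, -0.006, 0, 0, 0, 0.95], [0, 0, -0.012, 0, 0, 0, 0.95], [0, 0, -0.016, 0, 0, 0, 0.95], [0, 0, -0.02, 0, 0, 0, 0.95], [0, 0, -0.022, 0, 0, 0, 0.95], [0, 0, -0.024, 0, 0, 0, 0.95], [0, 0, -0.024, 0, 0, 0, 0.95]]])

```text
clock: 14.3
eef_pos: [587.4, -22.0, 96.0]
eef_rot: [3.141, 0.0, 1.507]
wrist_force: [0.0, -0.2, -3.7]
finger_gap: 13.5
finger_force: 40.0
```

Request:
servo_tool(motion=[[[0, 0, -0.001, 0, 0, 0, 0.95], [0, 0, -0.002, 0, 0, 0, 0.95], [0, 0, -0.002, 0, 0, 0, 0.95]]])

```text
clock: 14.6
eef_pos: [587.4, -22.0, 95.9]
eef_rot: [3.141, 0.0, 1.507]
wrist_force: [-5.1, 1.3, 7.4]
finger_gap: 13.7
finger_force: 40.0
```

Request:
servo_tool(motion=[[[0, 0, 0, 0, 0, 0, 0.7], [0, 0, 0, 0, 0, 0, 0.55], [0, 0, 0, 0, 0, 0, 0.5], [0, 0, 0.03, 0, 0, 0, 0.5], [0, 0, 0.1, 0, 0, 0, 0.5], [-0.04, 0.06, 0.16, 0, 0, 0, 0.5], [-0.08, 0.14, 0.18, 0, 0, 0, 0.5], [-0.08, 0.22, 0.18, 0, 0, 0, 0.5], [-0.08, 0.3, 0.18, 0, 0, 0, 0.5], [-0.08, 0.38, 0.18, 0, 0, 0, 0.5]]])

```text
clock: 15.6
eef_pos: [547.3, 169.7, 186.5]
eef_rot: [3.14, -0.001, 1.507]
wrist_force: [0.1, -1.3, 0.1]
finger_gap: 46.7
finger_force: 0.0
```

```bash
python3 chk.py 86 100 c4.png; cat > wing.py <<'E'
from m import *
for n in('top','side'):
    c=cam(n);P=cloud(c);im=c['frame'];X,Y,Z=np.moveaxis(P,-1,0)
    box=(abs(X-583)<50)&(abs(Y+87)<40)&(Z>105)
    m=box&((im.max(2)<90)|(Z>124)); q=P[m]; top=np.percentile(q[:,2],80)
    print(n,m.sum(),'ztop',top.round(1),'zpct',np.percentile(q[:,2],[20,50,95]).round(1))
    rects(c,box,float(130),n+' wing',8)
E
python3 wing.py
```

```text
[547.3 169.7 186.5] [ 3.1400e+00 -5.0000e-04  1.5072e+00] [ 0.1 -1.3  0.1]
top 1531 zmed 94.24878415822968
((587.8967895507812, -20.556190490722656), (201.2584991455078, 86.9674072265625), 86.49170684814453)
side 1374 zmed 93.7759111303908
((587.479736328125, 3.702880859375), (261.53326416015625, 85.30593872070312), 86.48151397705078)
top 109 ztop 139.8 zpct [133.2 136.7 142. ]
top wing [337. 197.] c 582.9 -84.1 size [45.2 20.9] dir 1.037
side 139 ztop 138.4 zpct [127.1 135.6 139.6]
side wing [341. 196.] c 579.9 -89.4 size [68. 16.] dir 1.043
```

View pics/c4.png

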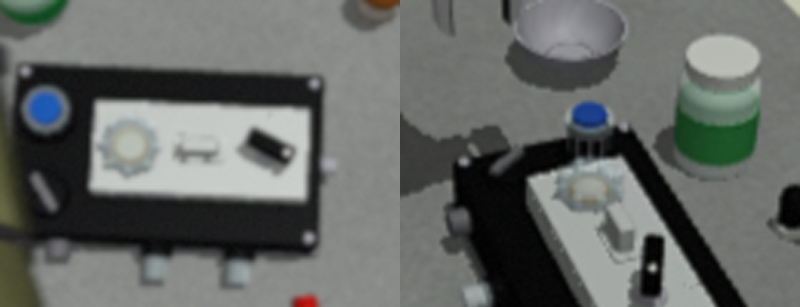

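The cover is home: the lid is at about 93–94 mm and the wing top at about 138 mm. The wing dot is at (287,152) in the top crop, and the wing direction is 1.04, so the turn is about 2.04 rad.

Request:
servo_tool(motion=[[[0.01, -0.08, 0, 0, 0, -0.03, 0.5], [0.02, -0.16, 0, 0, 0, -0.06, 0.5], [0.04, -0.25, 0, 0, 0, -0.1, 0.5], [0.055, -0.34, 0, 0, 0, -0.14, 0.5], [0.07, -0.42, 0, 0, 0, -0.1486, 0.5], [0.0716, -0.48, 0, 0, 0, -0.1486, 0.5], [0.0716, -0.5088, -0.02, 0, 0, -0.1486, 0.5], [0.0716, -0.5088, -0.07, 0, 0, -0.1486, 0.5], [0.0716, -0.5088, -0.07, 0, 0, -0.1486, 0.5], [0.0716, -0.5088, -0.07, 0, 0, -0.1486, 0.5]]])

```text
clock: 16.8
eef_pos: [582.9, -86.1, 150.1]
eef_rot: [-3.141, 0.0, 1.041]
wrist_force: [0.5, -0.2, 0.6]
finger_gap: 46.9
finger_force: 0.0
```

Request:
servo_tool(motion=[[[0, 0, -0.04, 0, 0, 0, 0.5], [0, 0, -0.07, 0, 0, 0, 0.5], [0, 0, -0.084, 0, 0, 0, 0.6], [0, 0, -0.084, 0, 0, 0, 0.7], [0, 0, -0.084, 0, 0, 0, 0.85], [0, 0, -0.084, 0, 0, 0, 0.9], [0, 0, -0.084, 0, 0, 0, 0.9], [0, 0, -0.084, 0, 0, 0, 0.9], [0, 0, -0.084, 0, 0, 0, 0.9]]], newtons=10)

```text
clock: 17.7
eef_pos: [583.4, -86.3, 108.4]
eef_rot: [3.141, -0.0, 1.04]
wrist_force: [-0.5, 0.7, 3.6]
finger_gap: 16.0
finger_force: 10.0
```

Request:
servo_tool(motion=[[[0, 0, 0.0002, 0, 0, 0.035, 0.9], [0, 0, 0.0004, 0, 0, 0.07, 0.9], [0, 0, 0.0006, 0, 0, 0.105, 0.9], [0, 0, 0.0008, 0, 0, 0.14, 0.9], [0, 0, 0.001, 0, 0, 0.175, 0.9], [0, 0, 0.0012, 0, 0, 0.21, 0.9], [0, 0, 0.0014, 0, 0, 0.245, 0.9], [0, 0, 0.0017, 0, 0, 0.28, 0.9], [0, 0, 0.0019, 0, 0, 0.315, 0.9], [0, 0, 0.0021, 0, 0, 0.35, 0.9]]])

```text
clock: 18.7
eef_pos: [582.9, -86.5, 109.3]
eef_rot: [-3.141, 0.0, 2.144]
wrist_force: [-2.8, -0.5, 4.9]
finger_gap: 15.9
finger_force: 10.0
```

Request:
servo_tool(motion=[[[0, 0, 0.0002, 0, 0, 0.038, 0.9], [0, 0, 0.0004, 0, 0, 0.076, 0.9], [0, 0, 0.0007, 0, 0, 0.114, 0.9], [0, 0, 0.0009, 0, 0, 0.152, 0.9], [0, 0, 0.0011, 0, 0, 0.19, 0.9], [0, 0, 0.0014, 0, 0, 0.228, 0.9], [0, 0, 0.0016, 0, 0, 0.266, 0.9], [0, 0, 0.0018, 0, 0, 0.304, 0.9], [0, 0, 0.002, 0, 0, 0.342, 0.9], [0, 0, 0.002, 0, 0, 0.379, 0.9]]])

```text
clock: 19.7
eef_pos: [583.2, -86.4, 109.9]
eef_rot: [-3.142, 0.0, -2.948]
wrist_force: [0.8, 0.3, -0.0]
finger_gap: 16.0
finger_force: 10.0
```

```bash
cat > w2.py <<'E'
from m import *
s=manip.read_state();print(s['eef_pos'].round(2),s['eef_rot'].round(3),s['wrist_force'].round(1),s['moment'].round(3),s['joints'].round(2),s['finger_gap'])
c=cam('side');P=cloud(c);im=c['frame'];X,Y,Z=np.moveaxis(P,-1,0)
cr=im[150:230,300:390]; cv2.imwrite('pics/'+__import__('sys').argv[1],cv2.resize(cr[:,:,::-1],None,fx=6,fy=6,interpolation=2))
E
python3 w2.py w5.png
```

```text
[583.19 -86.38 109.91] [-3.142  0.    -2.948] [ 0.8  0.3 -0. ] [ 0.11  -0.157  0.01 ] [-0.21  0.48  1.51 -0.    1.16 -1.97] 16.00428709265873
```

View pics/w5.png

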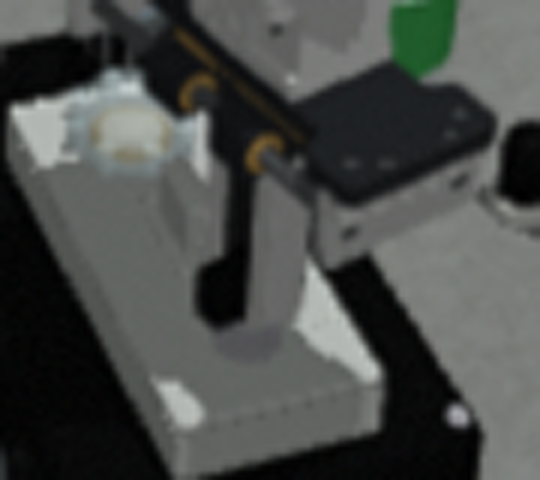

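The wing is at turn ≈ −0.26 by tool yaw, and the vertical load is gone, so it is off the thread and hanging in the grip. Easing the fingers so it drops, then backing off to check.

Request:
servo_tool(motion=[[[0, 0, 0, 0, 0, 0, 0.75], [0, 0, 0, 0, 0, 0, 0.7], [0, 0, 0, 0, 0, 0, 0.6], [0, 0, 0, 0, 0, 0, 0.6], [0, 0, 0.02, 0, 0, 0, 0.6], [0, 0, 0.09, 0, 0, 0, 0.6], [-0.02, 0.06, 0.15, 0, 0, 0, 0.6], [-0.04, 0.14, 0.16, 0, 0, 0, 0.6], [-0.06, 0.22, 0.16, 0, 0, 0, 0.6], [-0.08, 0.3, 0.16, 0, 0, 0, 0.6]]])

```text
clock: 20.75
eef_pos: [542.7, 65.0, 191.2]
eef_rot: [-3.141, 0.001, -2.953]
wrist_force: [0.6, 0.7, -0.3]
finger_gap: 37.6
finger_force: 0.0
```

Request:
servo_tool(motion=[[[0, 0.08, 0, 0, 0, 0, 0.6], [0, 0.16, 0, 0, 0, 0, 0.6], [0, 0.2, 0, 0, 0, 0, 0.6], [0, 0.2, 0, 0, 0, 0, 0.6]]])

```text
clock: 21.15
eef_pos: [542.9, 165.9, 190.6]
eef_rot: [3.141, 0.001, -2.95]
wrist_force: [-0.2, 0.1, 0.2]
finger_gap: 37.3
finger_force: 0.0
```

```bash
python3 wing.py; python3 chk.py 86 100 c6.png
```

```text
top 98 ztop 136.3 zpct [131.3 134.2 138.8]
top wing [338. 197.] c 582.3 -86.2 size [47.8 16.7] dir 0.192
side 210 ztop 133.6 zpct [118.  128.7 135.3]
side wing [341. 198.] c 577.6 -96.1 size [57.7 34.1] dir 0.217
[543.2 163.4 190.4] [-3.1414e+00  3.0000e-04 -2.9522e+00] [-0.6  0.5 -0.6]
top 1548 zmed 94.25029918085295
((587.3576049804688, -21.976043701171875), (201.03402709960938, 87.00218963623047), 86.00592041015625)
side 1303 zmed 93.54629753773384
((587.0660400390625, 3.1752471923828125), (262.761962890625, 85.20524597167969), 86.17306518554688)
```

View pics/c6.png

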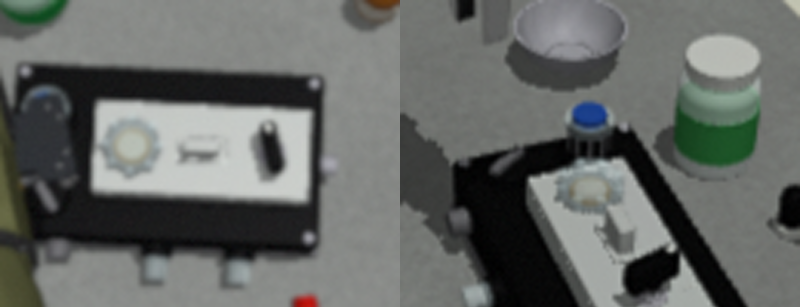

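The drop is confirmed: the wing top is about 4 mm lower than before the back-off, and the wing is near cover x at turn ≈ −0.26. Regripping to turn forward.

Request:
servo_tool(motion=[[[0.02, -0.08, 0, 0, 0, 0, 0.6], [0.03, -0.17, 0, 0, 0, 0, 0.6], [0.045, -0.26, 0, 0, 0, 0, 0.6], [0.06, -0.35, 0, 0, 0, 0, 0.6], [0.075, -0.43, 0, 0, 0, 0, 0.6], [0.08, -0.5, 0, 0, 0, 0, 0.6], [0.08, -0.5, -0.06, 0, 0, 0, 0.6], [0.08, -0.5, -0.12, 0, 0, 0, 0.6], [0.08, -0.5, -0.16, 0, 0, 0, 0.6], [0.08, -0.5, -0.172, 0, 0, 0, 0.6]]])

```text
clock: 22.35
eef_pos: [581.9, -87.4, 102.0]
eef_rot: [3.14, -0.003, -2.954]
wrist_force: [-0.3, 0.3, 0.5]
finger_gap: 37.3
finger_force: 0.0
```

Request:
servo_tool(motion=[[[0, 0, 0, 0, 0, 0, 0.7], [0, 0, 0, 0, 0, 0, 0.8], [0, 0, 0, 0, 0, 0, 0.9], [0, 0, 0, 0, 0, 0, 0.9], [0, 0, 0, 0, 0, 0, 0.9], [0, 0, 0, 0, 0, 0, 0.9]]], newtons=10)

```text
clock: 22.95
eef_pos: [583.6, -86.5, 104.8]
eef_rot: [-3.141, 0.001, -2.952]
wrist_force: [0.8, -1.9, 5.4]
finger_gap: 15.9
finger_force: 10.0
```

Request:
servo_tool(motion=[[[0, 0, -0.0003, 0, 0, -0.0445, 0.9], [0, 0, -0.0005, 0, 0, -0.089, 0.9], [0, 0, -0.0008, 0, 0, -0.1335, 0.9], [0, 0, -0.0011, 0, 0, -0.178, 0.9], [0, 0, -0.0013, 0, 0, -0.2225, 0.9], [0, 0, -0.0016, 0, 0, -0.267, 0.9], [0, 0, -0.0019, 0, 0, -0.3115, 0.9], [0, 0, -0.0021, 0, 0, -0.356, 0.9], [0, 0, -0.0024, 0, 0, -0.4005, 0.9], [0, 0, -0.0027, 0, 0, -0.445, 0.9]]])

```text
clock: 23.95
eef_pos: [583.8, -86.1, 103.4]
eef_rot: [3.14, 0.001, 1.927]
wrist_force: [2.1, 1.6, 5.4]
finger_gap: 16.3
finger_force: 10.0
```

Request:
servo_tool(motion=[[[0, 0, -0.0003, 0, 0, -0.0445, 0.9], [0, 0, -0.0005, 0, 0, -0.089, 0.9], [0, 0, -0.0008, 0, 0, -0.1335, 0.9], [0, 0, -0.0011, 0, 0, -0.178, 0.9], [0, 0, -0.0013, 0, 0, -0.2225, 0.9], [0, 0, -0.0016, 0, 0, -0.267, 0.9], [0, 0, -0.0019, 0, 0, -0.3115, 0.9], [0, 0, -0.0021, 0, 0, -0.356, 0.9], [0, 0, -0.0024, 0, 0, -0.4005, 0.9], [0, 0, -0.0027, 0, 0, -0.445, 0.9]]])

```text
clock: 24.95
eef_pos: [583.7, -86.5, 102.1]
eef_rot: [3.14, -0.001, 0.529]
wrist_force: [1.7, -1.4, 3.6]
finger_gap: 15.9
finger_force: 10.0
```

Request:
servo_tool(motion=[[[0, 0, -0.0003, 0, 0, -0.0445, 0.9], [0, 0, -0.0005, 0, 0, -0.089, 0.9], [0, 0, -0.0008, 0, 0, -0.1335, 0.9], [0, 0, -0.0011, 0, 0, -0.178, 0.9], [0, 0, -0.0013, 0, 0, -0.2225, 0.9], [0, 0, -0.0016, 0, 0, -0.267, 0.9], [0, 0, -0.0019, 0, 0, -0.3115, 0.9], [0, 0, -0.0021, 0, 0, -0.356, 0.9], [0, 0, -0.0024, 0, 0, -0.4005, 0.9], [0, 0, -0.0027, 0, 0, -0.445, 0.9]]])

```text
clock: 25.95
eef_pos: [583.2, -86.6, 100.5]
eef_rot: [3.141, -0.001, -0.869]
wrist_force: [-2.0, -2.1, 6.4]
finger_gap: 16.0
finger_force: 10.0
```

Request:
servo_tool(motion=[[[0, 0, 0, 0, 0, 0, 0.75], [0, 0, 0, 0, 0, 0, 0.6], [0, 0, 0, 0, 0, 0, 0.6], [0, 0, 0.04, 0, 0, 0, 0.6], [0, 0, 0.08, 0, 0, 0, 0.6], [0, 0, 0.08, 0, 0, 0.045, 0.6], [0, 0, 0.08, 0, 0, 0.09, 0.6], [0, 0, 0.08, 0, 0, 0.135, 0.6], [0, 0, 0.08, 0, 0, 0.18, 0.6], [0, 0, 0.08, 0, 0, 0.225, 0.6]]])

```text
clock: 26.95
eef_pos: [583.1, -86.2, 139.7]
eef_rot: [-3.142, 0.0, -0.148]
wrist_force: [-1.3, -0.8, -0.7]
finger_gap: 37.3
finger_force: 0.0
```

Request:
servo_tool(motion=[[[0, 0, 0, 0, 0, 0.045, 0.6], [0, 0, 0, 0, 0, 0.09, 0.6], [0, 0, 0, 0, 0, 0.135, 0.6], [0, 0, 0, 0, 0, 0.18, 0.6], [0, 0, 0, 0, 0, 0.225, 0.6], [0, 0, 0, 0, 0, 0.27, 0.6], [0, 0, 0, 0, 0, 0.315, 0.6], [0, 0, 0, 0, 0, 0.36, 0.6], [0, 0, 0, 0, 0, 0.405, 0.6], [0, 0, 0, 0, 0, 0.45, 0.6]]])

```text
clock: 27.95
eef_pos: [583.1, -86.2, 139.7]
eef_rot: [-3.141, -0.0, 1.265]
wrist_force: [0.2, 1.2, 0.1]
finger_gap: 37.5
finger_force: 0.0
```

Request:
servo_tool(motion=[[[0, 0, 0, 0, 0, 0.045, 0.6], [0, 0, 0, 0, 0, 0.09, 0.6], [0, 0, 0, 0, 0, 0.135, 0.6], [0, 0, 0, 0, 0, 0.18, 0.6], [0, 0, 0, 0, 0, 0.225, 0.6], [0, 0, 0, 0, 0, 0.27, 0.6], [0, 0, 0, 0, 0, 0.315, 0.6], [0, 0, 0, 0, 0, 0.325, 0.6], [0, 0, 0, 0, 0, 0.325, 0.6], [0, 0, 0, 0, 0, 0.325, 0.6]]])

```text
clock: 28.95
eef_pos: [583.1, -86.3, 139.8]
eef_rot: [-3.141, -0.0, 2.278]
wrist_force: [0.2, -0.0, 0.3]
finger_gap: 37.5
finger_force: 0.0
```

Request:
servo_tool(motion=[[[0, 0, -0.03, 0, 0, 0, 0.6], [0, 0, -0.06, 0, 0, 0, 0.6], [0, 0, -0.075, 0, 0, 0, 0.6], [0, 0, -0.079, 0, 0, 0, 0.6], [0, 0, -0.079, 0, 0, 0, 0.6], [0, 0, -0.079, 0, 0, 0, 0.75], [0, 0, -0.079, 0, 0, 0, 0.9], [0, 0, -0.079, 0, 0, 0, 0.9], [0, 0, -0.079, 0, 0, 0, 0.9], [0, 0, -0.079, 0, 0, 0, 0.9]]])

```text
clock: 29.95
eef_pos: [583.3, -86.4, 100.7]
eef_rot: [3.141, 0.0, 2.278]
wrist_force: [-0.3, -0.3, 0.5]
finger_gap: 16.1
finger_force: 10.0
```

```bash
python3 chk.py 86 100 c7.png
```

```text
[583.3 -86.4 100.7] [3.1413e+00 4.0000e-04 2.2782e+00] [-0.3 -0.3  0.5]
top 550 zmed 94.1388291006948
((591.6732788085938, 39.9843864440918), (91.15056610107422, 166.8320770263672), 5.21142053604126)
side 469 zmed 93.21957078100581
((585.2006225585938, -26.4564208984375), (210.25001525878906, 84.7980728149414), 88.2178726196289)
```

View pics/c7.png

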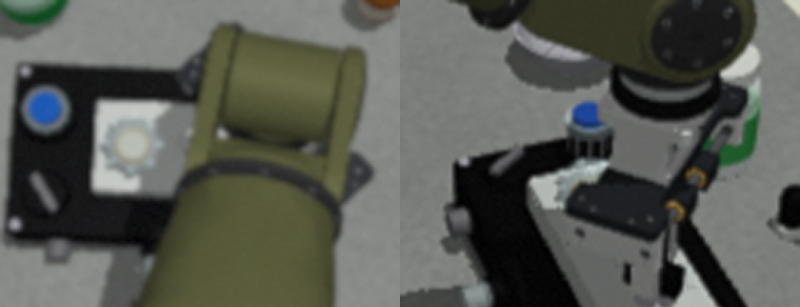

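The grip is good with a 16.1 mm gap, and the lid is level at unchanged height. Turning the remaining 2.15 rad.

Request:
servo_tool(motion=[[[0, 0, -0.0002, 0, 0, -0.04, 0.9], [0, 0, -0.0005, 0, 0, -0.08, 0.9], [0, 0, -0.0007, 0, 0, -0.12, 0.9], [0, 0, -0.001, 0, 0, -0.16, 0.9], [0, 0, -0.0012, 0, 0, -0.2, 0.9], [0, 0, -0.0014, 0, 0, -0.24, 0.9], [0, 0, -0.0017, 0, 0, -0.28, 0.9], [0, 0, -0.0019, 0, 0, -0.32, 0.9], [0, 0, -0.0022, 0, 0, -0.36, 0.9], [0, 0, -0.0024, 0, 0, -0.4, 0.9]]])

```text
clock: 31.05
eef_pos: [583.1, -86.3, 99.3]
eef_rot: [3.142, 0.0, 1.017]
wrist_force: [-1.4, -0.0, 2.3]
finger_gap: 16.1
finger_force: 10.0
```

Request:
servo_tool(motion=[[[0, 0, -0.0002, 0, 0, -0.04, 0.9], [0, 0, -0.0005, 0, 0, -0.08, 0.9], [0, 0, -0.0007, 0, 0, -0.12, 0.9], [0, 0, -0.001, 0, 0, -0.16, 0.9], [0, 0, -0.0012, 0, 0, -0.2, 0.9], [0, 0, -0.0014, 0, 0, -0.24, 0.9], [0, 0, -0.0017, 0, 0, -0.285, 0.9], [0, 0, -0.0017, 0, 0, -0.285, 0.9], [0, 0, -0.0017, 0, 0, -0.285, 0.9], [0, 0, -0.0017, 0, 0, -0.285, 0.9]]])

```text
clock: 32.05
eef_pos: [583.2, -86.4, 98.5]
eef_rot: [3.141, -0.0, 0.13]
wrist_force: [-0.2, -1.6, 2.5]
finger_gap: 16.1
finger_force: 10.0
```

```bash
python3 chk.py 86 100 c8.png; python3 w2.py w8.png
```

```text
[583.2 -86.4  98.5] [ 3.1414e+00 -2.0000e-04  1.2950e-01] [-0.2 -1.6  2.5]
top 430 zmed 94.35806297253976
((592.877197265625, 40.903778076171875), (75.23272705078125, 87.88158416748047), 88.92405700683594)
side 375 zmed 93.52296340591033
((584.269775390625, -25.301048278808594), (208.11854553222656, 87.53079223632812), 85.42648315429688)
[583.2  -86.45  98.45] [ 3.141 -0.     0.128] [-0.2 -2.4  1.5] [-0.364  0.129  0.035] [-0.21  0.49  1.52 -0.    1.13  1.23] 16.005249939246614
```

View pics/w8.png

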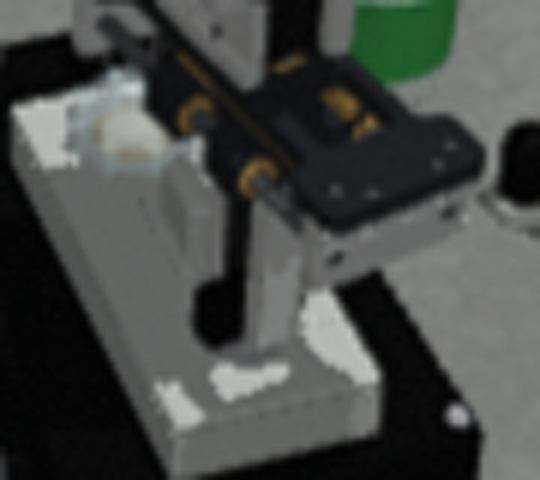

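The picture shows the wing at (215,310) gripped low over a level lid, lower than before the turn. Turn ≈ 6.09 rad and the grip is 10 N, so I'm handing in.

```bash
python3 -c "
from cell import manip
print(manip.sign_off())"
```

```text
the job is handed in; nothing more can be done
None
```

I handed the job in at about 32 s, and no verdict came back: the seal is flat on the deck, the cover is home, and the screw was backed off to its drop, then turned forward one turn to about 6.1 rad and is still gripped at 10 N.

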